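Hang the ear defenders on the pull-out hanger rod

ROBOT

A 7-joint arm with a two-finger parallel gripper is mounted at the origin on a cart in front of the work surface, level with it; the furniture and walls round the work are solid. World frame = base frame: x ahead of the robot, y to its left, z up, the work surface at z = 0. Lengths are in mm, angles in rad, forces in N, time in s.
With the tool pointing down it reaches from about 400 to 875 mm from the base axis. Payload 6.5 kg.
Tool frame: the origin (TCP) lies at the very end of the fingers, on their centre line; the grasp point (between the pads) lies 19 mm behind it; z points along the fingers, y is the direction in which the jaws open and shut (so a half turn about z gives the same grasp; the last joint's range is limited). The gripper opens to 85 mm and grips with 20 to 120 N. Pads are 22 mm wide; open, the fingers measure 114 mm over their backs; the gripper's body (76 mm by 85 mm) begins 54 mm behind the grasp point. The pads swing forward as they close: fully open they stand 13 mm farther back than shut.
Start: joints at [1.22, 0.536, -0.004, 1.538, 0.003, 1.067, -0.071], TCP at [182.623, -623.81, 231.29] pointing down, gripper open.
Joint ranges: [-2.7, 2.7], [-0.37, 2.16], [-1.27, 1.26], [0.24, 2.4], [-1.31, 4.45], [0.19, 1.91], [-2.76, 2.76]. Speed limits (rad/s): [2.39, 2.39, 3.14, 3.14, 3.14, 3.14, 3.14].

INTERFACE

Orientations are given as a rotation vector (axis times angle).
In Python, from bench import robot gives the robot as it stands.
- The arm moves only by the tool carry_out, never from a script. Its arguments are lists of equal length, an entry for each row: "xyz": the shift along the world's x, y, z normalised to -1 to 1, where 1 is 0.3 m, a list of three; "spin": the turn about the world's z normalised to -1 to 1, where 1 is 45 degrees. A call has 1 to 20 rows; each row is the pose to reach, as a shift and turn from the pose commanded when the call began; what a row does not reach only later rows make up. A row lasts 1/8 s, in which the tool goes at most 62.5 mm and 10.7 degrees, less where a joint would pass 70% of its speed; a pose out of reach is approached as far as the arm can. A call with a number of a shift or a turn outside -1 to 1 is refused whole. A call with a gripper value outside its range is refused whole. "jaw" is the opening, from -1 (shut) to 1 (fully open), set as the call begins (left out, the last holds). The fingers move at their own pace and stop on an object; "squeeze" is the grip in N (left out, the last holds). Time passes only in rows, so rows that repeat a pose let the fingers close. It gives the time, the measured TCP pose, the force and the opening at its end, in the units of the state.
- robot.sense(): the state, without advancing time (a new reading comes with each control period).
- robot.grab_frame(name): name is "scene" or "side" or "wrist"; returns the picture (384x512x3 uint8, blue, green, red); there is no depth.
- robot.camera_model(name): a dict with "intrinsics" (3x3 intrinsics, pixels), "position" and "orientation" of the camera in the world. Camera axes: x right, y down, z forward; pixel columns grow to the right and rows downward; lengths in mm; the calibration is good to about 2 mm. The wrist camera is an equidistant fisheye: a pixel r from the principal point sees the ray r / f radians off the axis. A picture is of the moment at which its call begins: read the wrist's pose just before it. camera_model takes no time and is no camera call; for the wrist camera it gives the pose at the moment of the call.
- robot.sign_off(): hands the job in, once; it reports no verdict.
The state is a dict: "t": time; "joint_positions": joint angles; "qvel": joint speeds; "joint_torque": joint torques, N m; "tool_pos": TCP position; "tcp_rot": TCP orientation; "ft_force": force on the tool from outside, world axes, zero at the start; "wrist_torque": the same for the moment, N m; "opening": finger opening in mm.
Only numpy, scipy, OpenCV 4.12 (cv2) and the standard library are available. Lean on these libraries where they do the work, as an engineer would, in place of code of your own. Each camera call takes 0.05 s, during which the arm holds its last target.

TASK

Pull the hanger rod of the grey stand out to its middle click, where its red ring just shows, and let go of it, then pick up the orange ear defenders and lower them gently over the rod so that they hang level by their headband between the sleeve and the black knob, one cup on each side. Do not drop them, leave the rod at its middle click, and leave the loupe, the gem box and the whetstone where they are.

Things in the scene. Friction and masses are not known exactly. Their poses are not given: they have to be found in the camera images.
- rod (a joint): how far the hanger rod is pulled out, m: 0 = fully in, 0.12 = fully out (hard stops), middle click at 0.070. A sprung ball holds it there: from within 6 mm it draws itself to within 1.5 mm; about 5 N to pass the bump on either side, 1 N of friction elsewhere; it stays where it is left. A red 4 mm ring on the rod has just come out of the sleeve's mouth at the click.
- sleeve_mouth (a point): centre of the open front end of the stand's sleeve, on the rod's axis, 150 mm above the bench. x points along the level rod back into the sleeve, so the rod comes out along -x; z is up. Aluminium collar of 30 mm diameter at the mouth. Ear defenders hang with crown 15 mm above this axis.
- stand: grey stand fixed to the bench; axes as sleeve_mouth, origin on the bench 50 mm behind the mouth. Base plate 120 x 90 x 12 mm, x -30 to 90; 32 mm square column at x = 30; on it the dark sleeve tube, 27 mm in diameter, 165 mm long, x -50 to 115; a brass cap at x = 0 reaches 170 mm above the bench.
- rod_knob (a point): centre of the black round knob on the rod's free end, 26 mm in diameter, 18 mm long along the rod (steel rod 14 mm in diameter). Axes as sleeve_mouth. It lies 27 mm + joint value in front of the mouth: 97 mm at the click, with 88 mm of bare rod between mouth and knob. Can be gripped across its diameter from above.
- crown (a point): middle of the padded top of the ear defenders' headband, 114 mm above the cups' undersides. x across the band's width, y from cup to cup, z up. Top of band 7 mm above it, underside of cushion 8 mm below. Can be gripped from above across the cushion's 26 mm width (parallel side faces; the grey band on it is 22 mm wide, 5 mm thick); the cushion reaches 25 mm to either side along y.
- ear_defenders: rigid ear defenders, orange cups, grey band; 146 mm wide, 125 mm high, 0.17 kg, standing upright on their cups. Origin on the bench midway between the cups, axes as crown. Cups 62 mm high, up to 50 mm along x, 78 mm free between them; the band arches from cup to cup.
- loupe_1: small folded steel loupe, 25x47x17 mm, lying on the bench (origin under its centre): leave alone
- gem_box: small round clear gem box, 44x44x20 mm (origin under its centre): leave alone
- stone: small two-layer whetstone, 34x90x21 mm (origin under its centre): leave alone

How it is judged (in metres and radians):
On the way, in this order (a step that is already met when the one before it is completed fails the run):
1. the rod is at its middle click (within 5 mm) and let go, the ear defenders not yet on it (value of joint rod between 0.065 and 0.075 m and contact force between the fingers and rod below 0.1 N and distance between crown and sleeve_mouth above 0.12 m), for 0.2 s.
2. the ear defenders hang over the rod between sleeve and knob (value of joint rod between 0.065 and 0.075 m and x of crown in the frame of sleeve_mouth between -0.078 and -0.01 m and y of crown in the frame of sleeve_mouth between -0.02 and 0.02 m and z of crown in the frame of sleeve_mouth between 0.004 and 0.022 m and angle between crown's own z axis and vertical below 0.3 rad and angle between the x axis of crown and the x axis of sleeve_mouth, either way round below 0.4 rad), for 0.2 s.
At the end, for the whole second after the job is handed in: Rod within 5 mm of its middle click; ear defenders released and at rest on it, upright within 0.3 rad, band's width along the rod within 0.4 rad, crown 10 to 78 mm in front of the sleeve mouth, within 20 mm of the rod's line sideways, 4 to 22 mm above its axis (all of step 2 and linear speed of ear_defenders below 0.03 m/s and angular speed of ear_defenders below 0.3 rad/s and contact force between ear_defenders and the fingers below 0.1 N); the robot touches nothing.
It fails at once if a bystander (loupe, gem box, whetstone) is moved more than 30 mm (distance of any of loupe_1, gem_box, stone from where it was at the start of the episode above 0.03 m).
It fails at once if the ear defenders are dropped (they fall faster than 0.7 m/s out of the fingers, a fall of 25 mm) (linear speed of ear_defenders above 0.7 m/s and contact force between ear_defenders and the fingers below 0.1 N).
It also fails if it takes over 51 s, if anything falls off the work surface, if the arm or the gripper's body presses on something with over 40 N, if the wrist force passes 120 N, or if a joint passes its speed limit or range.

## Working session

There is one attempt and no reset: what is moved stays moved. The work goes in short steps, Python scripts to look and compute and a tool call to move; the robot and the scene stay as the last step left them, time stands still between calls to the robot, and variables do not carry over. Pictures are saved under pics/ and viewed, and the job is handed in when it is done.

Besides the shell and the picture viewer there is one more tool, called after ">>>" in YAML: its name, and indented under it one key for each argument. carry_out: Moves the arm, as the interface text tells. Scaled input: -1 to 1 covers 0.3 m each way for a shift and 45 degrees each way for a turn. Its arguments: {"type":"object","properties":{"xyz":{"type":"array"},"spin":{"type":"array"},"jaw":{"type":"number"},"squeeze":{"type":"number"}},"required":["xyz","spin"]}

```bash
mkdir -p pics; python3 - <<'E'
from bench import robot
import cv2
s=robot.sense();print({k:s[k] for k in('t','tool_pos','tcp_rot','opening')})
for n in('scene','side','wrist'):
    m=robot.camera_model(n);print(n,m)
    f=robot.grab_frame(n);cv2.imwrite(f'pics/{n}0.png',f)
E
```

```text
{'t': 0.0, 'tool_pos': array([ 182.45291626, -623.21673973,  230.40608921]), 'tcp_rot': array([-3.10808218e+00, -4.45810079e-01,  5.70642343e-04]), 'opening': 85.39021752569475}
scene {'intrinsics': array([[434.90512   ,   0.        , 253.55260729],
       [  0.        , 434.90512   , 195.08118598],
       [  0.        ,   0.        ,   1.        ]]), 'position': array([ 11.68382517, 361.93956644, 677.59753023]), 'orientation': array([-1.00091535,  2.35094468, -1.1546476 ])}
side {'intrinsics': array([[378.65089828,   0.        , 258.38290199],
       [  0.        , 378.65089828, 194.89647703],
       [  0.        ,   0.        ,   1.        ]]), 'position': array([ 250.04025725, -730.43364439,  666.79691396]), 'orientation': array([-2.23707038,  0.540157  , -0.27419159])}
wrist {'intrinsics': array([[297.31863964,   0.        , 253.83552355],
       [  0.        , 297.31863964, 188.59208132],
       [  0.        ,   0.        ,   1.        ]]), 'position': array([ 257.36212732, -603.015848  ,  374.30049998]), 'orientation': array([ 2.30795943, -1.73013271, -0.27008807])}
```

View pics/scene0.png

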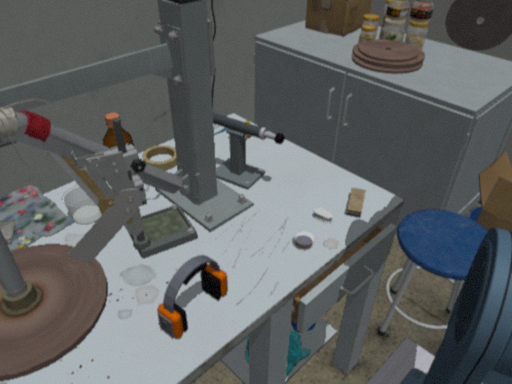

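View pics/side0.png

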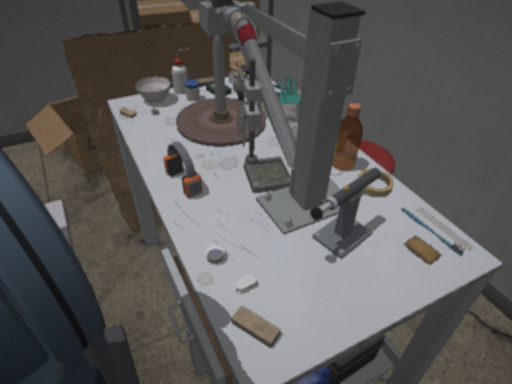

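View pics/wrist0.png

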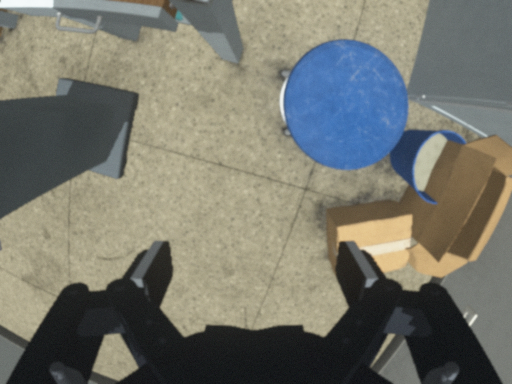

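```bash
cat > h.py <<'E'
import numpy as np,cv2
from scipy.spatial.transform import Rotation as R
from bench import robot
def ray(n,px,m=None):
    m=m or robot.camera_model(n);K=m['intrinsics'];Rm=R.from_rotvec(m['orientation']).as_matrix()
    x=(px[0]-K[0,2])/K[0,0];y=(px[1]-K[1,2])/K[1,1]
    if n=='wrist':
        r=np.hypot(x,y);d=np.array([np.sin(r)*x/max(r,1e-9),np.sin(r)*y/max(r,1e-9),np.cos(r)])
    else: d=np.array([x,y,1]);d/=np.linalg.norm(d)
    return np.array(m['position']),Rm@d
def plane(n,px,z,m=None):
    p,d=ray(n,px,m);return p+d*(z-p[2])/d[2]
def proj(n,P,m=None):
    m=m or robot.camera_model(n);K=m['intrinsics'];Rm=R.from_rotvec(m['orientation']).as_matrix()
    c=Rm.T@(np.asarray(P,float)-m['position'])
    if n=='wrist':
        r=np.hypot(c[0],c[1]);t=np.arctan2(r,c[2]);return np.array([K[0,2]+K[0,0]*t*c[0]/r,K[1,2]+K[1,1]*t*c[1]/r])
    return np.array([K[0,0]*c[0]/c[2]+K[0,2],K[1,1]*c[1]/c[2]+K[1,2]])
def tri(obs):
    A=np.zeros((3,3));b=np.zeros(3);L=[]
    for o in obs:
        p,d=ray(*o);M=np.eye(3)-np.outer(d,d);A+=M;b+=M@p;L.append((p,d))
    X=np.linalg.solve(A,b)
    return X,[np.linalg.norm(np.cross(X-p,d)) for p,d in L]
E
python3 - <<'E'
from h import *
for P in [(0,0,0),(182,-623,230),(600,0,0),(600,0,150)]: print(P,proj('scene',P),proj('side',P))
print('knob',tri([('scene',(280,138)),('side',(317,212))]))
print('cap?',tri([('scene',(238,163)),('side',(346,190))]))
print('crown',tri([('scene',(205,262)),('side',(180,150))]))
a=plane('scene',(303,240),0);print('box',a,plane('side',(216,255),0))
print('loupe',plane('scene',(322,214),0),plane('side',(246,284),0))
print('stone',plane('scene',(356,202),0),plane('side',(256,325),0))
a=cv2.imread('pics/scene0.png');b=cv2.imread('pics/side0.png')
x=cv2.resize(a[95:225,180:380],None,fx=4,fy=4,interpolation=2);cv2.imwrite('pics/c1.png',x)
x=cv2.resize(b[130:290,270:400],None,fx=3.7,fy=3.7,interpolation=2);cv2.imwrite('pics/c2.png',x)
x=np.hstack([cv2.resize(a[240:345,145:240],(380,420)),cv2.resize(b[130:205,150:220],(392,420))]);cv2.imwrite('pics/c3.png',x)
E
```

```text
(0, 0, 0) [440.98248703 471.23439101] [ -3.68007361 261.65932454]
(182, -623, 230) [531.65204539 129.05692743] [122.79320192 520.47328146]
(600, 0, 0) [182.48380536 250.08916153] [242.70780069 184.70246663]
(600, 0, 150) [175.43786474 195.82197935] [242.32423393 138.50314379]
knob (array([ 611.41237835, -310.37745013,  153.01606554]), [np.float64(2.3035302705204677), np.float64(2.3035302705204646)])
cap? (array([ 718.50789935, -248.88141987,   90.2806956 ]), [np.float64(33.958345122001546), np.float64(33.958345122001525)])
crown (array([449.14274966,  54.1924424 , 122.83179713]), [np.float64(4.81192151262175), np.float64(4.8119215126216375)])
box [ 439.32829915 -214.38940356    0.        ] [ 436.49167893 -198.41786249    0.        ]
loupe [ 466.78477118 -316.05087906    0.        ] [ 462.19646263 -299.67048432    0.        ]
stone [ 437.41769856 -413.9173685     0.        ] [ 437.46239789 -393.20344813    0.        ]
```

View pics/c1.png

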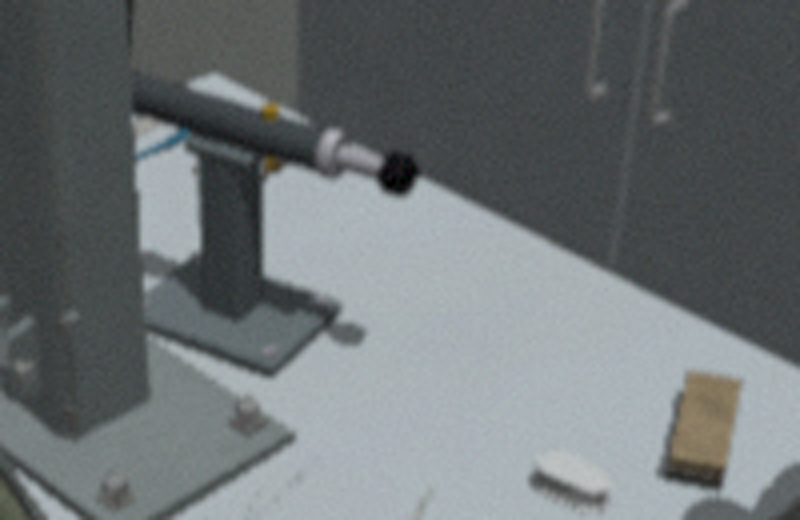

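View pics/c2.png

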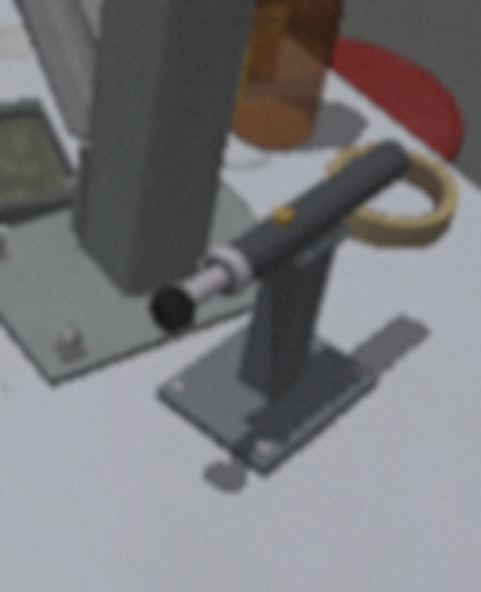

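View pics/c3.png

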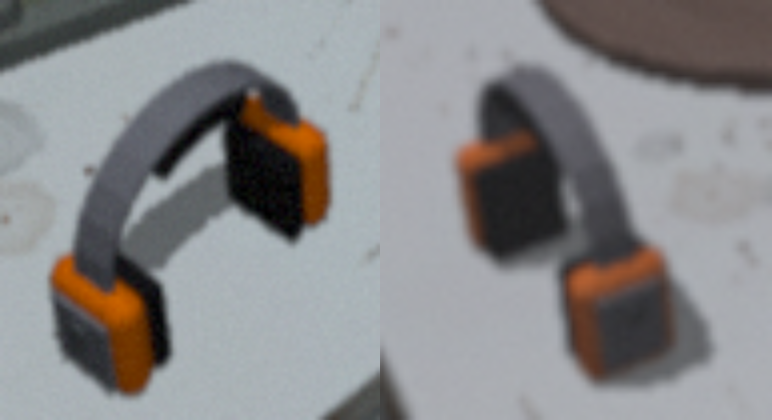

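```bash
python3 - <<'E'
from h import *
for nm,a,b,z in [('knob',(279.5,138.2),(316.5,213.2),150),('collar',(262.5,132.5),(333,202.4),150),('cap',(247.7,122.5),(346.8,188.1),168)]:
    print(nm,tri([('scene',a),('side',b)]),plane('scene',a,z),plane('side',b,z))
for n,pts in (('side',[(356,203),(341,250),(313,235),(371,233)]),('scene',[(248,187),(265,172)])):
  for p in pts: print(n,p,plane(n,p,12))
# orange cups top & black in both views
for n in('scene','side'):
    f=cv2.imread(f'pics/{n}0.png');h=cv2.cvtColor(f,cv2.COLOR_BGR2HSV)
    m=cv2.inRange(h,(3,150,100),(18,255,255))
    k,l,st,c=cv2.connectedComponentsWithStats(m)
    for i in range(1,k):
        if st[i,4]>60: print(n,st[i],c[i])
E
```

```text
knob (array([ 611.62188212, -310.27112444,  151.1286426 ]), [np.float64(0.8795596458412559), np.float64(0.8795596458413343)]) [ 611.60079351 -311.11792875  150.        ] [ 613.47217147 -308.74821459  150.        ]
collar (array([ 658.7450341 , -299.79515458,  151.71829659]), [np.float64(1.524544560716253), np.float64(1.5245445607164436)]) [ 658.48159596 -300.85707341  150.        ] [ 662.03487631 -297.25342501  150.        ]
cap (array([ 699.14694557, -288.96991048,  166.80061705]), [np.float64(1.29139943326522), np.float64(1.291399433265268)]) [ 695.40906145 -286.42568997  168.        ] [ 699.78077693 -289.02280889  168.        ]
side (356, 203) [ 824.46626807 -210.1645836    12.        ]
side (341, 250) [ 691.91036684 -321.7223984    12.        ]
side (313, 235) [ 660.81400814 -254.38372158   12.        ]
side (371, 233) [ 788.62821932 -311.10368049   12.        ]
scene (248, 187) [ 656.44699957 -250.44915973   12.        ]
scene (265, 172) [ 673.70598164 -329.57799547   12.        ]
scene [207 265  20  30 191] [219.80628272 278.46596859]
scene [158 304  24  34 305] [172.2295082  319.18360656]
side [184 175  16  10  70] [190.32857143 178.98571429]
```

```bash
python3 - <<'E'
from h import *
for p in [(198.7,204),(217,195),(180,190)]: print(plane('scene',p,12))
for p in [(293,198),(330,209)]: print('side',plane('side',p,12))
# base plate of post corner
for p in [(214,226),(253,204)]: print('pl',plane('scene',p,8))
# beam: pt lower edge on post scene(165,70); side
E
```

```text
[ 688.84348893 -116.36322813   12.        ]
[ 685.47557403 -171.54546811   12.        ]
[ 765.45273719 -117.18146471   12.        ]
side [ 687.83890277 -120.64811729   12.        ]
side [ 750.18851969 -198.65707285   12.        ]
pl [605.72507358 -94.66736691   8.        ]
pl [ 601.66113475 -215.26776674    8.        ]
```

>>> carry_out:
  xyz:
    - [0.05,0.035,0]
    - [0.17,0.12,0]
    - [0.32,0.23,0]
    - [0.47,0.34,0]
    - [0.62,0.45,0]
    - [0.77,0.56,0]
    - [0.9,0.65,0]
    - [0.97,0.7,0]
  spin: [0,0,-0.02,-0.04,-0.07,-0.07,-0.07,-0.07]

```text
t: 1.15
tool_pos: [477.2, -409.5, 231.3]
tcp_rot: [-3.118, -0.368, -0.002]
ft_force: [-0.3, -0.6, -0.6]
opening: 85.2
```

```bash
python3 - <<'E'
from h import *
s=robot.sense();print(s['t'],s['tool_pos'],s['tcp_rot'],s['ft_force'])
m=robot.camera_model('wrist');np.save('w1.npy',[m['position'],m['orientation']])
f=robot.grab_frame('wrist');cv2.imwrite('pics/w1.png',f)
E
```

```text
1.15 [ 477.23258161 -409.4590353   231.26596772] [-3.11837514e+00 -3.68131828e-01 -2.37989785e-03] [-0.30200949 -0.57524129 -0.57389058]
```

View pics/w1.png

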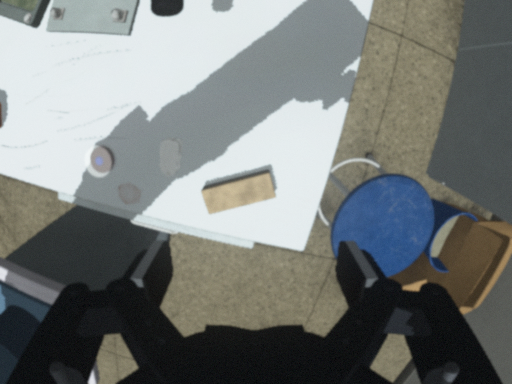

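>>> carry_out:
  xyz:
    - [0.05,0.06,0]
    - [0.14,0.17,0]
    - [0.21,0.26,0]
    - [0.21,0.26,0]
  spin: [0,0,0,0]

```text
t: 1.7
tool_pos: [539.1, -331.1, 231.2]
tcp_rot: [-3.117, -0.37, -0.002]
ft_force: [-0.8, -0.0, 0.1]
opening: 85.5
```

```bash
python3 - <<'E'
from h import *
s=robot.sense();print(s['t'],s['tool_pos'],s['tcp_rot'],s['ft_force'])
m=robot.camera_model('wrist');np.save('w2.npy',[m['position'],m['orientation']])
f=robot.grab_frame('wrist');cv2.imwrite('pics/w2.png',f)
E
```

```text
1.7 [ 539.10301164 -331.1438806   231.21087269] [-3.11749537e+00 -3.69936327e-01 -2.20527464e-03] [-0.76228203 -0.00614492  0.05832393]
```

View pics/w2.png

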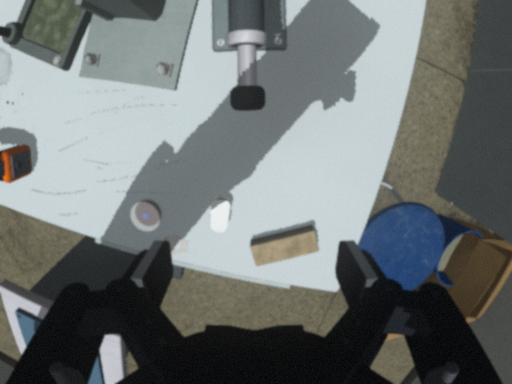

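```bash
python3 - <<'E'
from h import *
f=cv2.imread('pics/w2.png')
cv2.imwrite('pics/w2c.png',cv2.resize(f[0:120,190:310],None,fx=5,fy=5,interpolation=2))
E
```

```text
(no output)
```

View pics/w2c.png

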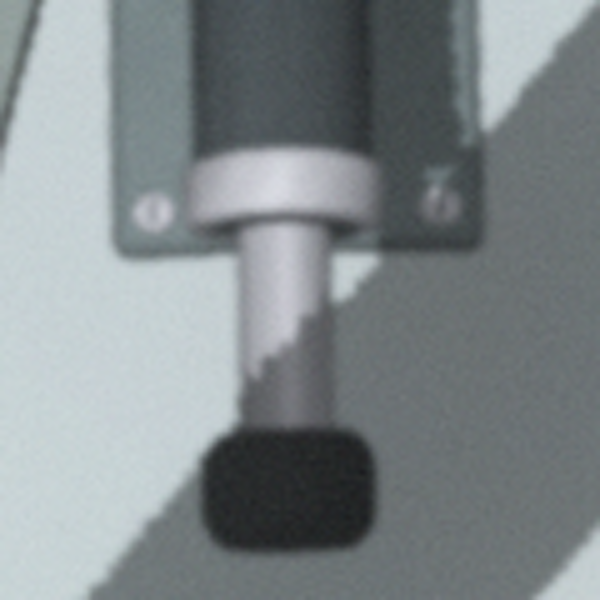

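```bash
python3 - <<'E'
from h import *
m0=robot.camera_model('wrist');w=np.load('w2.npy');m=dict(m0,position=w[0],orientation=w[1])
print(w,R.from_rotvec(w[1]).as_matrix()[:,2])
g=lambda x,y,z:plane('wrist',(190+x/5-.4,y/5-.4),z,m)
kl,kr=g(202,489,150),g(376,489,150);k=(kl+kr)/2;print('knob',k,np.linalg.norm(kr-kl))
print('knob back/front z163',g(289,428,163),g(289,550,163),g(289,428,150),g(289,550,150))
cl,cr=g(190,222,150),g(378,222,150);c=(cl+cr)/2;print('mouth',c,np.linalg.norm(cr-cl))
print('mouth bottom of top arc z165',g(285,212,165))
d=c-k;print(np.linalg.norm(d),np.degrees(np.arctan2(d[1],d[0])))
sl,sr=(g(197,5,150)+g(368,5,150))/2,0
d=sl-k;print(np.degrees(np.arctan2(d[1],d[0])))
d=np.cross([0,0,1],cl-cr);print(np.degrees(np.arctan2(-d[1],-d[0])))
E
```

```text
[[ 6.14726845e+02 -3.14649460e+02  3.75156849e+02]
 [ 2.26961010e+00 -1.78908378e+00 -2.78153280e-01]] [-0.29310784 -0.06809405 -0.9536514 ]
knob [ 613.80714132 -309.40045595  150.        ] 25.98516444667597
knob back/front z163 [ 622.26914708 -307.72075491  163.        ] [ 605.31637311 -311.74700058  163.        ] [ 622.73130482 -307.29619559  150.        ] [ 604.73974251 -311.56915116  150.        ]
mouth [ 653.48112002 -299.15703784  150.        ] 27.87455911865946
mouth bottom of top arc z165 [ 652.22702026 -300.03442583  165.        ]
40.97501922801537 14.477025933713355
14.227504319020607
12.991509114264014
```

>>> carry_out:
  xyz:
    - [0.05,0.015,0]
    - [0.15,0.044,0]
    - [0.22,0.065,-0.03]
    - [0.249,0.072,-0.12]
    - [0.249,0.072,-0.22]
    - [0.249,0.072,-0.3]
    - [0.249,0.072,-0.32]
    - [0.249,0.072,-0.32]
  spin: [0,0,0,0,0,0,0,0]

```text
t: 2.75
tool_pos: [611.5, -314.7, 135.5]
tcp_rot: [3.121, 0.359, 0.0]
ft_force: [0.9, -1.1, 0.6]
opening: 85.4
```

```bash
python3 - <<'E'
from h import *
s=robot.sense();print(s['t'],s['tool_pos'],s['tcp_rot'],s['ft_force'])
f=robot.grab_frame('wrist');cv2.imwrite('pics/w3.png',f)
E
```

```text
2.75 [ 611.51368532 -314.66089924  135.53850057] [3.12079981e+00 3.59153704e-01 1.25323867e-04] [ 0.93399865 -1.12842728  0.61432954]
```

View pics/w3.png

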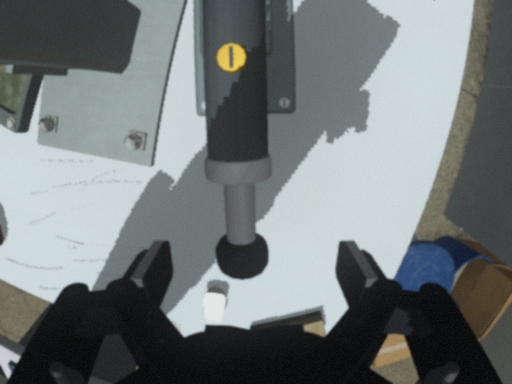

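>>> carry_out:
  xyz:
    - [0.008,0.018,0]
    - [0.008,0.018,0]
  spin: [0,0]

```text
t: 3.05
tool_pos: [614.7, -307.9, 136.2]
tcp_rot: [3.121, 0.362, 0.002]
ft_force: [0.0, -0.7, 0.9]
opening: 85.1
```

>>> carry_out:
  xyz:
    - [0,0,0]
    - [0,0,0]
    - [0,0,0]
    - [0,0,0]
    - [0,0,0]
    - [0,0,0]
  spin: [0,0,0,0,0,0]
  jaw: -1
  squeeze: 40

```text
t: 3.8
tool_pos: [613.9, -308.1, 135.5]
tcp_rot: [-3.12, -0.361, -0.0]
ft_force: [-1.6, 3.1, 4.5]
opening: 24.1
```

```bash
python3 - <<'E'
from h import *
s=robot.sense();print(s['t'],s['tool_pos'],s['tcp_rot'],s['ft_force'],s['opening'])
f=robot.grab_frame('wrist');cv2.imwrite('pics/w4.png',f)
E
```

```text
3.8 [ 613.87574516 -308.05694506  135.51841699] [-3.11991886e+00 -3.60838266e-01 -1.28333545e-04] [-1.57860012  3.09886374  4.46527979] 24.10053736157546
```

View pics/w4.png

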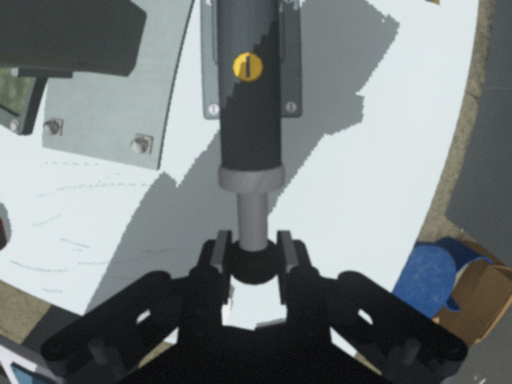

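>>> carry_out:
  xyz:
    - [-0.01,-0.002,0]
    - [-0.035,-0.009,0]
    - [-0.065,-0.016,0]
    - [-0.095,-0.024,0]
    - [-0.12,-0.03,0]
    - [-0.145,-0.036,0]
    - [-0.165,-0.041,0]
    - [-0.175,-0.044,0]
    - [-0.184,-0.046,0]
    - [-0.184,-0.046,0]
  spin: [0,0,0,0,0,0,0,0,0,0]

```text
t: 5.1
tool_pos: [557.3, -322.8, 135.4]
tcp_rot: [-3.121, -0.359, 0.002]
ft_force: [-3.1, 4.8, 6.4]
opening: 23.9
```

```bash
python3 - <<'E'
from h import *
s=robot.sense();print(s['t'],s['tool_pos'],s['tcp_rot'],s['ft_force'],s['opening'])
f=robot.grab_frame('wrist');cv2.imwrite('pics/w5.png',np.hstack([f[:300,180:330]*1,]))
cv2.imwrite('pics/w5.png',cv2.resize(f[140:300,180:330],None,fx=3.6,fy=3.6,interpolation=2))
f=robot.grab_frame('scene');cv2.imwrite('pics/s5.png',cv2.resize(f[95:225,180:380],None,fx=4,fy=4,interpolation=2))
E
```

```text
5.1 [ 557.28381345 -322.8016266   135.43748534] [-3.12055227e+00 -3.59354930e-01  2.26496653e-03] [-3.06338751  4.76120896  6.39534533] 23.892429706313386
```

View pics/w5.png

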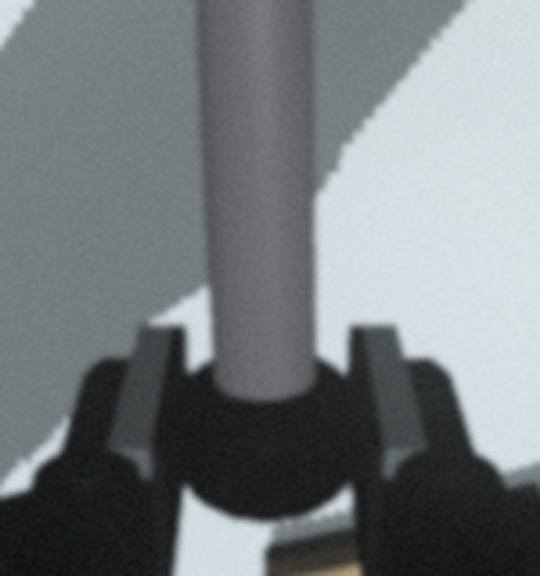

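View pics/s5.png

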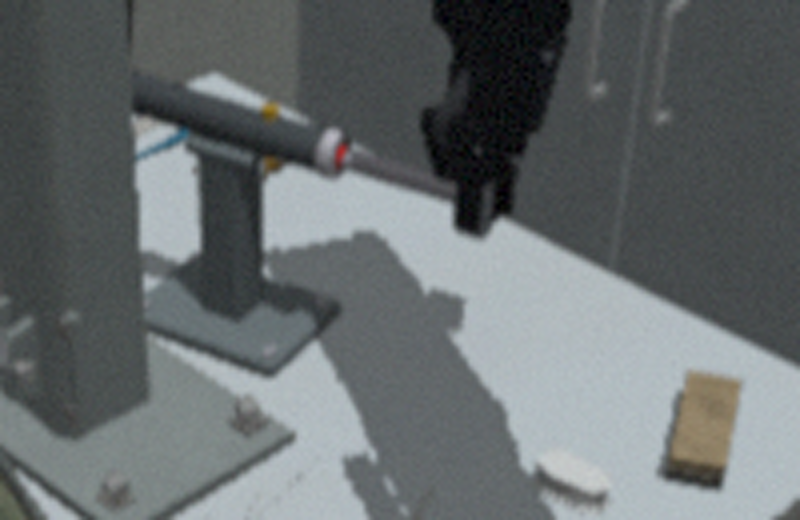

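```bash
python3 - <<'E'
from h import *
m=robot.camera_model('wrist');np.save('w6.npy',[m['position'],m['orientation']])
f=robot.grab_frame('wrist');cv2.imwrite('pics/w6.png',cv2.resize(f[60:200,180:330],None,fx=4,fy=4,interpolation=2));cv2.imwrite('pics/w6f.png',f)
E
```

```text
(no output)
```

View pics/w6.png

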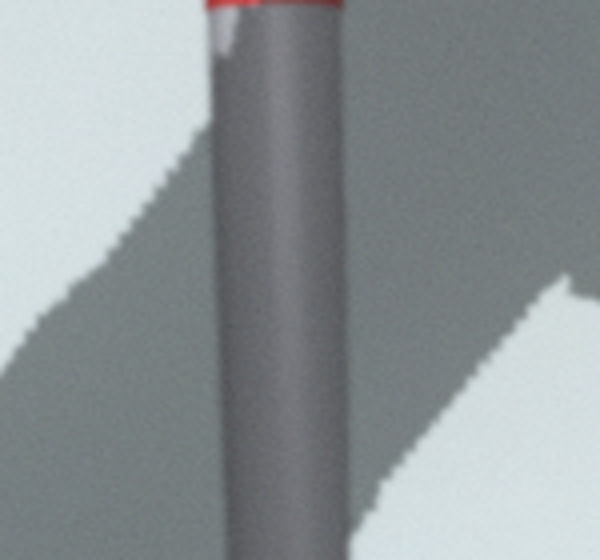

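```bash
python3 - <<'E'
from h import *
f=cv2.imread('pics/w6f.png');cv2.imwrite('pics/w6b.png',cv2.resize(f[0:110,190:300],None,fx=5.4,fy=5.4,interpolation=2))
E
```

```text
(no output)
```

View pics/w6b.png

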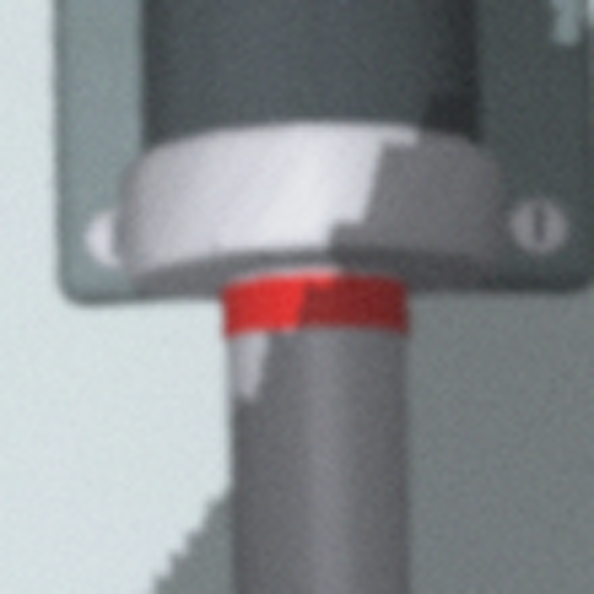

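>>> carry_out:
  xyz:
    - [0,0,0]
    - [0,0,0]
    - [0,0,0]
    - [0,0,0]
    - [0,0,0.05]
    - [0,0,0.2]
    - [0,0,0.35]
    - [0,0,0.5]
    - [0,0,0.6]
    - [0,0,0.6]
  spin: [0,0,0,0,0,0,0,0,0,0]
  jaw: 1

```text
t: 6.5
tool_pos: [560.0, -323.3, 319.5]
tcp_rot: [3.117, 0.36, 0.009]
ft_force: [0.4, 1.3, -0.5]
opening: 85.4
```

```bash
python3 - <<'E'
from h import *
s=robot.sense();print(s['t'],s['tool_pos'],s['tcp_rot'],s['ft_force'],s['opening'])
m=robot.camera_model('wrist');np.save('w7.npy',[m['position'],m['orientation']])
f=robot.grab_frame('wrist');cv2.imwrite('pics/w7.png',f)
g=robot.grab_frame('scene');cv2.imwrite('pics/s7.png',g)
cv2.imwrite('pics/c7.png',np.hstack([cv2.resize(f[0:130,180:310],(390,390)),cv2.resize(g[110:175,225:290],(390,390))]))
E
```

```text
6.5 [ 560.01127796 -323.34186144  319.50387479] [3.11707156 0.35977869 0.00876542] [ 0.41909015  1.33821405 -0.51556589] 85.3867437115811
```

View pics/w7.png

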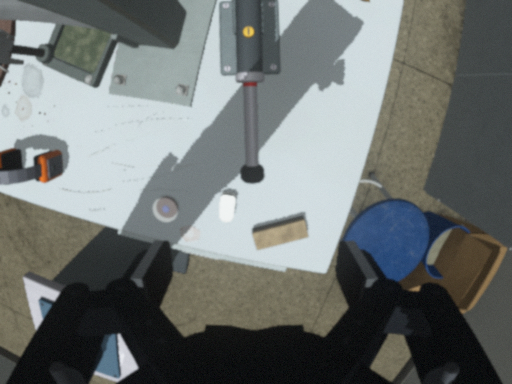

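View pics/c7.png

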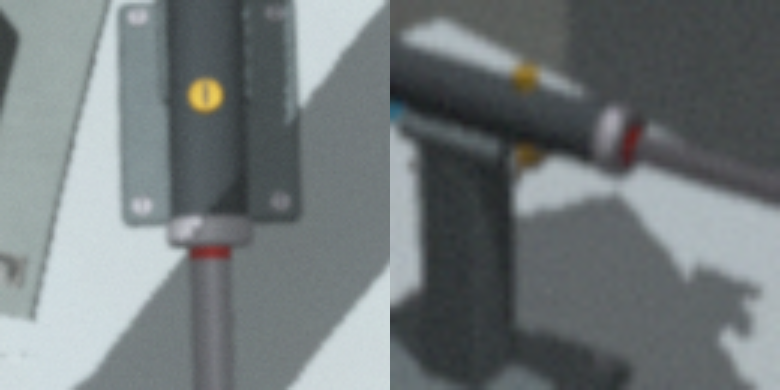

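```bash
python3 - <<'E'
from h import *
a=plane('scene',(172.2,319),32);b=plane('scene',(219.8,278.5),40);print(a,b,np.degrees(np.arctan2(*(a-b)[1::-1])),np.linalg.norm(a-b))
print(robot.sense()['joint_positions'])
E
```

```text
[447.10555697 133.00217892  32.        ] [454.58109334  15.68838615  40.        ] 93.6461045667538 117.8236377691247
[ 0.52135521  0.46108335 -0.09793307  1.45076028  0.04624797  1.23167382
 -0.92265575]
```

>>> carry_out:
  xyz:
    - [-0.01,0.03,0]
    - [-0.05,0.13,0]
    - [-0.09,0.25,0]
    - [-0.13,0.36,0]
    - [-0.17,0.46,0]
    - [-0.2,0.55,0]
  spin: [0.05,0.25,0.45,0.65,0.85,1]

```text
t: 7.35
tool_pos: [497.1, -155.7, 314.4]
tcp_rot: [-2.739, -1.536, 0.002]
ft_force: [0.4, 0.6, -0.1]
opening: 85.2
```

>>> carry_out:
  xyz:
    - [-0.04,0.12,0]
    - [-0.08,0.24,0]
    - [-0.12,0.36,0]
    - [-0.15,0.46,0]
    - [-0.167,0.53,0]
    - [-0.167,0.53,0]
  spin: [0.2,0.4,0.6,0.75,0.78,0.78]

```text
t: 8.1
tool_pos: [447.9, 2.6, 315.0]
tcp_rot: [-2.155, -2.285, 0.001]
ft_force: [0.8, -1.3, 0.2]
opening: 85.6
```

```bash
python3 - <<'E'
from h import *
s=robot.sense();print(s['t'],s['tool_pos'],s['tcp_rot'],s['joint_positions'])
m=robot.camera_model('wrist');np.save('w8.npy',[m['position'],m['orientation']]);print(m['position'])
f=robot.grab_frame('wrist');cv2.imwrite('pics/w8.png',f)
E
```

```text
8.1 [447.91726633   2.62744419 315.02842016] [-2.15504063e+00 -2.28541092e+00  6.75330665e-04] [ 0.36327585  0.12671287 -0.50813949  1.91852629  0.06855505  1.11372094
 -0.11307475]
[444.07557063  78.59012567 458.83922074]
```

View pics/w8.png

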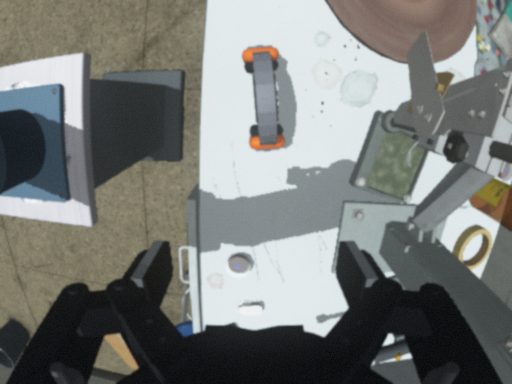

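```bash
python3 - <<'E'
from h import *
f=cv2.imread('pics/w8.png')
cv2.imwrite('pics/w8c.png',cv2.resize(f[40:160,215:325],None,fx=5,fy=5,interpolation=2))
m0=robot.camera_model('wrist');w=np.load('w8.npy');m=dict(m0,position=w[0],orientation=w[1])
h=cv2.cvtColor(f,cv2.COLOR_BGR2HSV)
mk=cv2.inRange(h,(3,150,100),(18,255,255));k,l,st,c=cv2.connectedComponentsWithStats(mk)
for i in range(1,k):
    if st[i,4]>80:
        print(st[i],c[i],plane('wrist',c[i],60,m))
        x,y,ww,hh,_=st[i]; print(' corners z60',plane('wrist',(x,y),60,m)[:2],plane('wrist',(x+ww,y+hh),60,m)[:2])
E
```

```text
[243  48  34  13 190] [258.11052632  52.73157895] [445.86597818 139.08162238  60.        ]
 corners z60 [425.71719398 144.50649841] [471.27091362 129.55903518]
[251 137  33  12 162] [263.59259259 143.28395062] [460.52958538  17.31768399  60.        ]
 corners z60 [443.04333855  24.90445625] [488.82401654  11.23456491]
```

View pics/w8c.png

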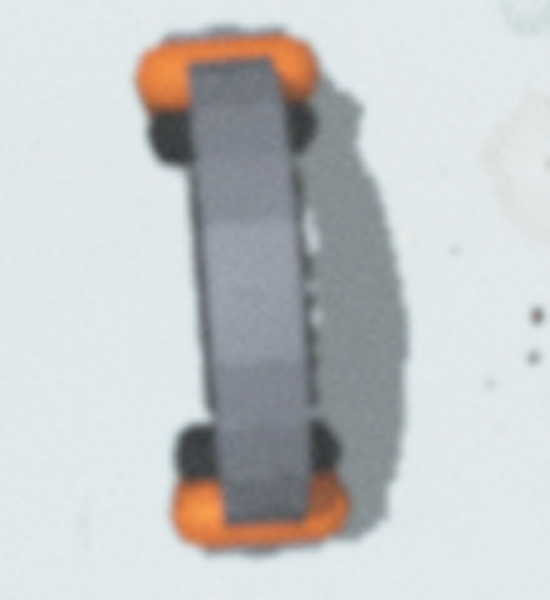

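```bash
python3 - <<'E'
from h import *
m0=robot.camera_model('wrist');w=np.load('w8.npy');m=dict(m0,position=w[0],orientation=w[1])
g=lambda x,y,z:plane('wrist',(215+x/5-.4,40+y/5-.4),z,m)
def rep(n,a,b): 
    d=a-b;print(n,(a+b)/2,np.linalg.norm(d),np.degrees(np.arctan2(d[1],d[0])))
rep('outer',g(232,28,31),g(262,553,31))
rep('cups60',g(228,75,45),g(261,510,45))
rep('bandends z62',g(231,62,62),g(268,522,62))
rep('flat seg z121',g(249,220,120),g(260,362,120))
rep('width',g(204,290,120),g(302,290,120))
rep('edgeL',g(200,220,119),g(209,362,119));rep('edgeR',g(291,220,119),g(310,362,119))
E
```

```text
outer [458.3807517   78.90249781  31.        ] 152.9556956849559 96.7381939982443
cups60 [457.20471428  78.28475118  45.        ] 122.32245729284635 97.7826542207364
bandends z62 [458.00476426  78.51560999  62.        ] 124.19239551707366 98.0595655029992
flat seg z121 [456.92437172  78.84413488 120.        ] 32.4904724639649 97.91153026092654
width [456.56825211  79.0884802  120.        ] 22.027631339825973 -176.23996503844222
edgeL [445.71479427  78.1432909  119.        ] 32.548705200418745 96.9181153061029
edgeR [467.33408861  79.55892735 119.        ] 32.78918468219414 101.26116913784742
```

>>> carry_out:
  xyz:
    - [0.005,0.04,0]
    - [0.015,0.13,-0.02]
    - [0.025,0.22,-0.1]
    - [0.03,0.256,-0.23]
    - [0.03,0.256,-0.36]
    - [0.03,0.256,-0.46]
    - [0.03,0.256,-0.51]
    - [0.03,0.256,-0.51]
  spin: [0.02,0.05,0.098,0.098,0.098,0.098,0.098,0.098]

```text
t: 9.15
tool_pos: [457.2, 78.1, 161.8]
tcp_rot: [-2.067, -2.364, 0.002]
ft_force: [0.3, 1.1, 1.2]
opening: 85.4
```

```bash
python3 - <<'E'
from h import *
s=robot.sense();print(s['t'],s['tool_pos'],s['tcp_rot'],s['joint_positions'])
m=robot.camera_model('wrist');np.save('w9.npy',[m['position'],m['orientation']]);print(proj('wrist',(457,78.7,121)))
f=robot.grab_frame('wrist');cv2.imwrite('pics/w9.png',f)
E
```

```text
9.15 [457.2455878   78.10715403 161.81601971] [-2.06742592e+00 -2.36400144e+00  1.54982940e-03] [ 0.17673056  0.37484203 -0.52847542  2.05095421  0.26436516  0.78220813
 -0.37730382]
[253.19372582 212.61694063]
```

View pics/w9.png

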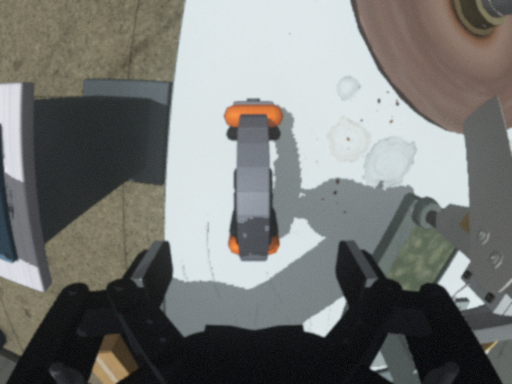

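```bash
python3 - <<'E'
from h import *
f=cv2.imread('pics/w9.png')
cv2.imwrite('pics/w9c.png',cv2.resize(f[90:270,195:315],None,fx=3.3,fy=3.3,interpolation=2))
E
```

```text
(no output)
```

View pics/w9c.png

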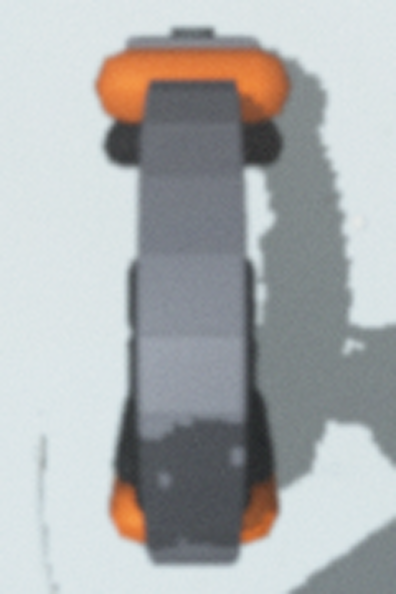

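```bash
python3 - <<'E'
from h import *
m0=robot.camera_model('wrist')
g=lambda x,y,z,m:plane('wrist',(195+x/3.3-.35,90+y/3.3-.35),z,m)
w=np.load('w9.npy');m=dict(m0,position=w[0],orientation=w[1])
for y in (80,125,180,255,337,415,563): print(y,[np.round(g(192,y,z,m)[:2],1) for z in (62,90,106,117,121)])
print('cushion left start',g(133,262,110,m))
print('cup outer', g(192,30,31,m))
E
```

```text
80 [array([448.3, 139.9]), array([448.3, 141.5]), array([448.2, 142.4]), array([448.2, 143. ]), array([448.2, 143.2])]
125 [array([449.8, 128.8]), array([449.6, 131.6]), array([449.4, 133.2]), array([449.4, 134.4]), array([449.3, 134.8])]
180 [array([451.6, 115. ]), array([451.2, 119.4]), array([450.9, 122. ]), array([450.8, 123.7]), array([450.7, 124.3])]
255 [array([454.2,  95.8]), array([453.5, 102.4]), array([453. , 106.2]), array([452.7, 108.8]), array([452.6, 109.8])]
337 [array([457.1,  74. ]), array([456. ,  83.1]), array([455.4,  88.4]), array([455. ,  91.9]), array([454.8,  93.2])]
415 [array([460. ,  52.1]), array([458.6,  63.8]), array([457.8,  70.4]), array([457.2,  75. ]), array([457. ,  76.7])]
563 [array([466.1,   6. ]), array([464.,  23.]), array([462.8,  32.6]), array([461.9,  39.3]), array([461.6,  41.7])]
cushion left start [441.10395782 104.11685407 110.        ]
cup outer [446.55753925 152.08430309  31.        ]
```

>>> carry_out:
  xyz:
    - [0,0.001,-0.05]
    - [0,0.001,-0.11]
    - [0,0.001,-0.16]
    - [0,0.001,-0.179]
    - [0,0.001,-0.179]
    - [0,0.001,-0.179]
  spin: [0,0,0,0,0,0]

```text
t: 9.95
tool_pos: [457.9, 78.7, 109.0]
tcp_rot: [2.067, 2.365, 0.001]
ft_force: [0.2, 0.1, 0.2]
opening: 85.5
```

>>> carry_out:
  xyz:
    - [0,0,0]
    - [0,0,0]
    - [0,0,0]
    - [0,0,0]
    - [0,0,0]
    - [0,0,0]
  spin: [0,0,0,0,0,0]
  jaw: -1
  squeeze: 40

```text
t: 10.7
tool_pos: [457.4, 78.5, 108.8]
tcp_rot: [2.067, 2.365, -0.0]
ft_force: [-2.1, -0.5, 5.7]
opening: 24.9
```

```bash
python3 - <<'E'
from h import *
s=robot.sense();print(s['t'],s['tool_pos'],s['tcp_rot'],s['ft_force'],s['opening'])
f=robot.grab_frame('wrist');cv2.imwrite('pics/w10.png',f)
g=robot.grab_frame('scene');cv2.imwrite('pics/s10.png',cv2.resize(g[215:345,130:250],None,fx=4.5,fy=4.5,interpolation=2))
E
```

```text
10.7 [457.42100454  78.46259096 108.84181664] [ 2.06744798e+00  2.36513376e+00 -2.93341382e-04] [-2.05218862 -0.49737986  5.7042349 ] 24.902207229758126
```

View pics/w10.png

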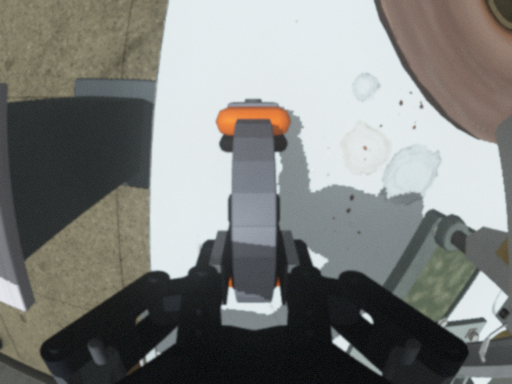

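View pics/s10.png

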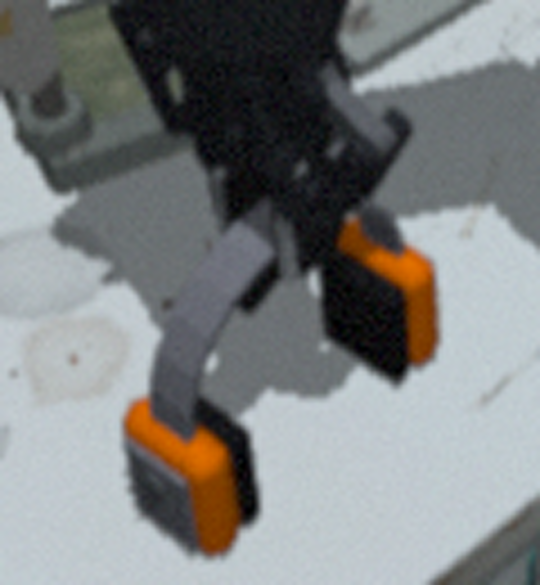

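>>> carry_out:
  xyz:
    - [0,0,0.01]
    - [0,0,0.03]
    - [0,0,0.06]
    - [0,0,0.1]
    - [0,0,0.16]
    - [0,0,0.24]
    - [0,0,0.33]
    - [0,0,0.42]
    - [0,0,0.51]
    - [0,0,0.58]
    - [0,0,0.63]
    - [0,0,0.65]
    - [0,0,0.65]
  spin: [0,0,0,0,0,0,0,0,0,0,0,0,0]

```text
t: 12.42
tool_pos: [457.3, 78.4, 303.5]
tcp_rot: [-2.068, -2.365, 0.0]
ft_force: [-0.2, 0.5, -2.6]
opening: 24.7
```

```bash
python3 - <<'E'
from h import *
s=robot.sense();print(s['t'],s['tool_pos'],s['tcp_rot'],s['ft_force'],s['wrist_torque'],s['opening'])
f=robot.grab_frame('wrist');g=robot.grab_frame('scene');cv2.imwrite('pics/s11.png',np.hstack([f[:,100:450],g[100:,50:350].copy().repeat(1,0) if 0 else cv2.resize(g[100:,50:350],(400,384))]))
E
```

```text
12.425 [457.32126051  78.4316671  303.49860187] [-2.06774035e+00 -2.36516187e+00  2.14020403e-04] [-0.20082529  0.54197335 -2.61501358] [0.05358712 0.02793542 0.02868231] 24.742881901173778
```

View pics/s11.png

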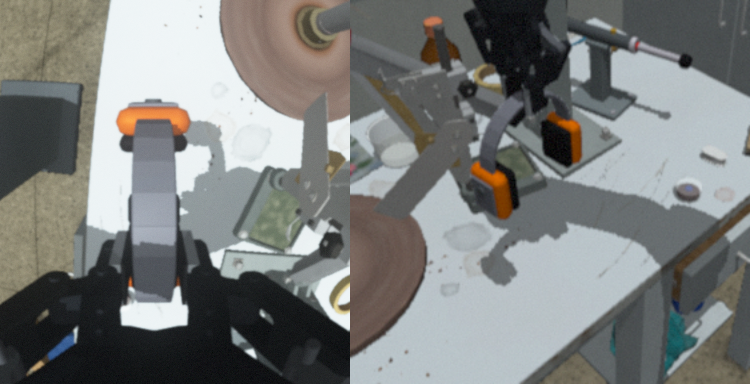

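>>> carry_out:
  xyz:
    - [0,-0.03,0]
    - [0,-0.09,0]
    - [0,-0.18,0]
    - [0,-0.29,0]
    - [0,-0.4,0]
    - [0,-0.51,0]
    - [0.01,-0.62,0]
    - [0.03,-0.73,0]
    - [0.06,-0.83,0]
    - [0.09,-0.92,0]
    - [0.11,-0.97,0]
    - [0.12,-1,0]
    - [0.12,-1,0]
  spin: [0,0,0,0,0,0.02,0.05,0.08,0.1,0.12,0.14,0.14,0.14]

```text
t: 14.15
tool_pos: [493.3, -221.4, 303.4]
tcp_rot: [-1.935, -2.475, -0.0]
ft_force: [1.3, 0.0, -1.4]
opening: 24.5
```

>>> carry_out:
  xyz:
    - [0.03,-0.02,0]
    - [0.08,-0.06,0]
    - [0.15,-0.12,0]
    - [0.23,-0.18,0]
    - [0.3,-0.23,0]
    - [0.35,-0.27,0]
    - [0.38,-0.29,0]
    - [0.39,-0.295,0]
    - [0.39,-0.295,0]
    - [0.39,-0.295,0]
  spin: [0,0,0,0,0,0,0,0,0,0]

```text
t: 15.4
tool_pos: [610.1, -309.6, 303.8]
tcp_rot: [-1.934, -2.476, 0.0]
ft_force: [-0.2, 0.0, -2.0]
opening: 25.0
```

```bash
python3 - <<'E'
from h import *
s=robot.sense();print(s['t'],s['tool_pos'],s['tcp_rot'],s['ft_force'],s['opening'])
m=robot.camera_model('wrist');np.save('w12.npy',[m['position'],m['orientation']])
f=robot.grab_frame('wrist');cv2.imwrite('pics/w12.png',f)
g=robot.grab_frame('scene');cv2.imwrite('pics/s12.png',g)
g=robot.grab_frame('side');cv2.imwrite('pics/d12.png',g)
E
```

```text
15.4 [ 610.12095946 -309.58749994  303.78009637] [-1.93404362e+00 -2.47551882e+00  1.11411670e-04] [-0.19068552  0.04833848 -2.00579656] 25.022377981910218
```

View pics/w12.png

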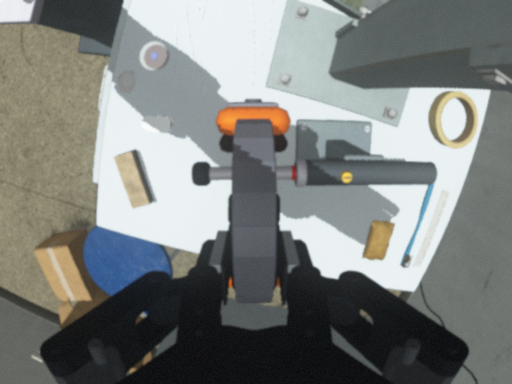

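View pics/s12.png

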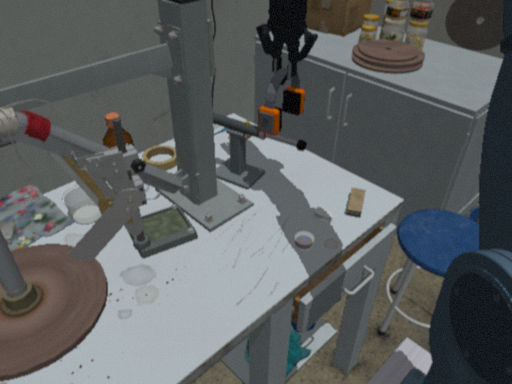

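View pics/d12.png

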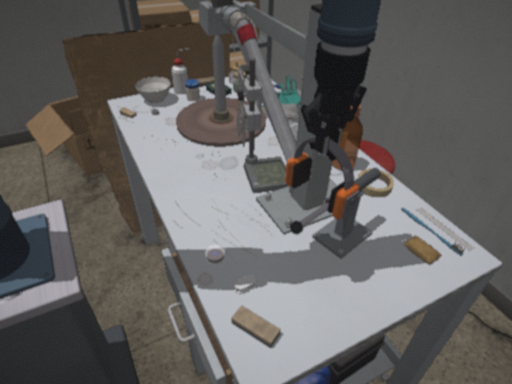

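```bash
python3 - <<'E'
from h import *
m0=robot.camera_model('wrist');w=np.load('w12.npy');m=dict(m0,position=w[0],orientation=w[1])
k=plane('wrist',(202,173.5),150,m);r=plane('wrist',(290,173),150,m);c=plane('wrist',(297,173),150,m);print(k,r,c,np.linalg.norm(c-k))
u=(c-k)/np.linalg.norm(c-k);print(np.degrees(np.arctan2(u[1],u[0])))
d=np.array([610.1,-309.6,150])-c;print('along',d@u,'side',u[0]*d[1]-u[1]*d[0])
E
```

```text
[ 558.14717457 -324.37178631  150.        ] [ 647.0625344  -301.81104478  150.        ] [ 654.20179142 -300.00051152  150.        ] 99.09817582897506
14.23683652171826
along -45.10812041979321 side 1.5413168605507206
```

>>> carry_out:
  xyz:
    - [0,-0.002,-0.02]
    - [0,-0.005,-0.06]
    - [0,-0.005,-0.11]
    - [0,-0.005,-0.17]
    - [0,-0.005,-0.23]
    - [0,-0.005,-0.29]
    - [0,-0.005,-0.34]
    - [0,-0.005,-0.38]
    - [0,-0.005,-0.41]
    - [0,-0.005,-0.43]
    - [0,-0.005,-0.445]
    - [0,-0.005,-0.45]
    - [0,-0.005,-0.45]
  spin: [0,0,0,0,0,0,0,0,0,0,0,0,0]

```text
t: 17.18
tool_pos: [610.5, -311.6, 168.8]
tcp_rot: [1.934, 2.475, -0.0]
ft_force: [-0.8, -1.2, -1.7]
opening: 24.7
```

```bash
python3 - <<'E'
from h import *
s=robot.sense();print(s['t'],s['tool_pos'],s['tcp_rot'],s['ft_force'],s['opening'])
f=robot.grab_frame('wrist');g=robot.grab_frame('scene')
cv2.imwrite('pics/s13.png',np.hstack([f[:,100:450],cv2.resize(g[70:200,210:340],(384,384))]))
E
```

```text
17.175 [ 610.53002276 -311.6122949   168.80011729] [ 1.93439768e+00  2.47490369e+00 -1.64761888e-05] [-0.82084828 -1.15852876 -1.70720247] 24.7427341036728
```

View pics/s13.png

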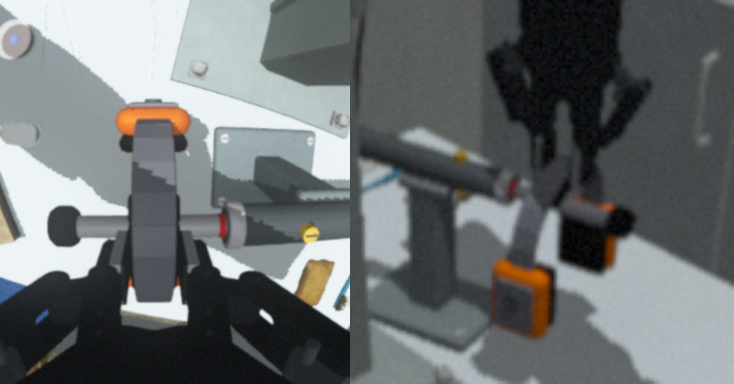

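>>> carry_out:
  xyz:
    - [0,0,-0.007]
    - [0,0,-0.014]
    - [0,0,-0.02]
    - [0,0,-0.023]
    - [0,0,-0.023]
  spin: [0,0,0,0,0]

```text
t: 17.9
tool_pos: [610.4, -311.5, 161.6]
tcp_rot: [-1.935, -2.475, 0.0]
ft_force: [0.3, 0.3, -2.0]
opening: 25.1
```

>>> carry_out:
  xyz:
    - [0,0,-0.003]
    - [0,0,-0.003]
    - [0,0,-0.003]
  spin: [0,0,0]

```text
t: 18.27
tool_pos: [610.4, -311.5, 160.8]
tcp_rot: [1.934, 2.475, -0.0]
ft_force: [-0.8, -0.5, -1.4]
opening: 24.7
```

>>> carry_out:
  xyz:
    - [0,0,-0.003]
    - [0,0,-0.003]
    - [0,0,-0.003]
  spin: [0,0,0]

```text
t: 18.65
tool_pos: [610.4, -311.5, 159.9]
tcp_rot: [1.935, 2.475, -0.0]
ft_force: [0.5, 0.0, -2.2]
opening: 24.9
```

>>> carry_out:
  xyz:
    - [0,0,-0.003]
    - [0,0,-0.003]
    - [0,0,-0.003]
  spin: [0,0,0]

```text
t: 19.02
tool_pos: [610.4, -311.5, 159.0]
tcp_rot: [1.935, 2.475, -0.0]
ft_force: [-0.5, -0.3, -1.6]
opening: 24.8
```

>>> carry_out:
  xyz:
    - [0,0,-0.003]
    - [0,0,-0.003]
    - [0,0,-0.003]
  spin: [0,0,0]

```text
t: 19.4
tool_pos: [610.7, -311.5, 158.5]
tcp_rot: [1.934, 2.475, 0.0]
ft_force: [-1.1, 0.4, 2.4]
opening: 25.2
```

>>> carry_out:
  xyz:
    - [0,0,0]
    - [0,0,0]
    - [0,0,0]
    - [0,0,0]
  spin: [0,0,0,0]
  jaw: -0.05

```text
t: 19.9
tool_pos: [610.4, -311.5, 158.0]
tcp_rot: [-1.935, -2.475, 0.0]
ft_force: [0.2, -0.2, -1.2]
opening: 40.5
```

```bash
python3 - <<'E'
from h import *
s=robot.sense();print(s['t'],s['tool_pos'],s['tcp_rot'],s['ft_force'],s['opening'])
f=robot.grab_frame('wrist');g=robot.grab_frame('scene')
cv2.imwrite('pics/s14.png',np.hstack([f[:,100:450],cv2.resize(g[70:200,210:340],(384,384))]))
E
```

```text
19.9 [ 610.3796328  -311.51307465  158.02469593] [-1.93454718e+00 -2.47519116e+00  1.43741177e-04] [ 0.22726842 -0.21116183 -1.22823762] 40.49559686795157
```

View pics/s14.png

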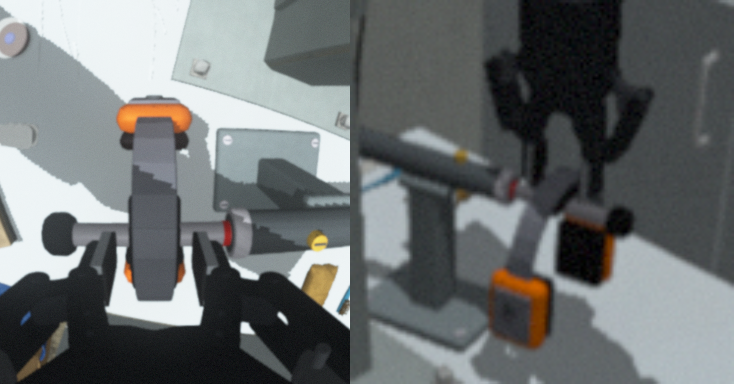

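Fingers are clear, the defenders hang on the rod and the red ring still shows. Now straight up.

>>> carry_out:
  xyz:
    - [0,0,0.01]
    - [0,0,0.03]
    - [0,0,0.07]
    - [0,0,0.14]
    - [0,0,0.24]
    - [0,0,0.35]
    - [0,0,0.43]
    - [0,0,0.47]
    - [0,0,0.47]
    - [0,0,0.47]
    - [0,0,0.47]
    - [0,0,0.47]
    - [0,0,0.47]
  spin: [0,0,0,0,0,0,0,0,0,0,0,0,0]

```text
t: 21.62
tool_pos: [610.3, -311.5, 298.7]
tcp_rot: [-1.934, -2.475, 0.0]
ft_force: [-0.7, -0.4, -0.9]
opening: 40.4
```

```bash
python3 - <<'E'
from h import *
s=robot.sense();print(s['t'],s['tool_pos'],s['ft_force'],s['opening'])
f=robot.grab_frame('wrist');g=robot.grab_frame('scene');d=robot.grab_frame('side')
cv2.imwrite('pics/w15.png',f)
cv2.imwrite('pics/s15.png',np.hstack([cv2.resize(d[130:260,270:400],(384,384)),cv2.resize(g[90:220,210:340],(384,384))]))
E
```

```text
21.625 [ 610.32429827 -311.490237    298.73855538] [-0.69855417 -0.39945004 -0.89145726] 40.394659440881405
```

View pics/w15.png

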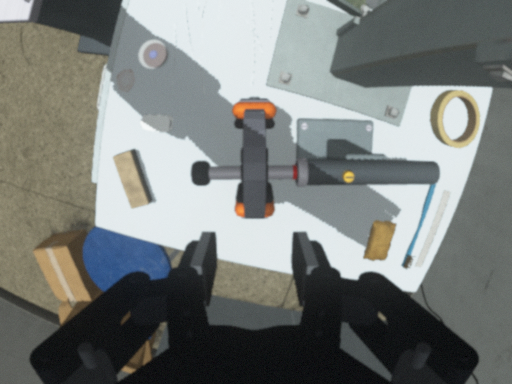

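View pics/s15.png

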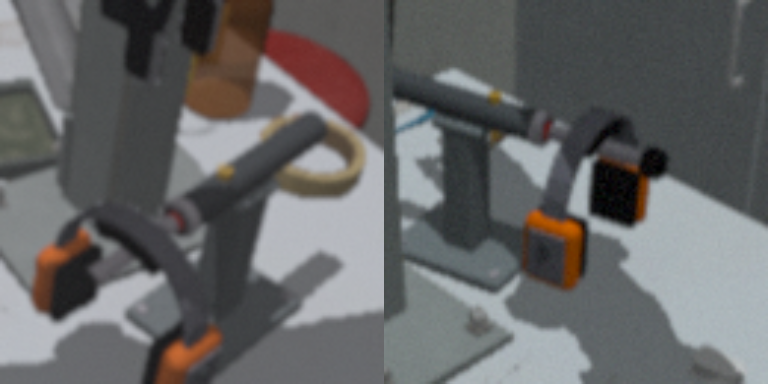

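```bash
python3 - <<'E'
from h import *
P={}
for rep in range(2):
  for n in('scene','side'):
    f=robot.grab_frame(n);h=cv2.cvtColor(f,cv2.COLOR_BGR2HSV)
    m=cv2.inRange(h,(3,140,80),(18,255,255));k,l,st,c=cv2.connectedComponentsWithStats(m)
    for i in range(1,k):
        if st[i,4]>60 and 250<c[i][0]<345 and 130<c[i][1]<280: print(n,st[i],c[i].round(2)); P.setdefault(n,[]).append(c[i])
print(robot.sense()['t'])
m=robot.camera_model('wrist');f=robot.grab_frame('wrist');h=cv2.cvtColor(f,cv2.COLOR_BGR2HSV)
mk=cv2.inRange(h,(3,140,80),(18,255,255));k,l,st,c=cv2.connectedComponentsWithStats(mk)
for i in range(1,k):
    if st[i,4]>60: print(st[i],c[i],plane('wrist',c[i],105,m))
for z in(172,):print('crown top',plane('wrist',(255.5,172),z,m))
# predicted pixel of cup outer-top edges if level, crown (610,-311,165)
for nm,P0 in (('crown',(610,-311,172)),):print(proj('wrist',P0,m))
u=np.array([-np.sin(.248),np.cos(.248),0])
for s in(1,-1):
    X=np.array([610,-311,165])+s*62*u+[0,0,-52];print(s,proj('wrist',X,m),proj('scene',X-[0,0,31]),proj('side',X-[0,0,31]))
E
```

```text
scene [258 161  19  27 192] [269.83 171.43]
side [282 208  18  26 153] [288.35 219.39]
side [322 241  23  28 246] [330.37 254.01]
scene [258 161  19  27 191] [269.82 171.35]
side [282 208  18  26 153] [288.36 219.42]
side [322 241  23  28 246] [330.39 253.95]
21.975
[233 102  42  17 411] [253.49391727 108.44525547] [ 594.96290547 -250.09362299  105.        ]
[236 203   8  13  90] [239.66666667 208.9       ] [ 607.54289929 -371.1214181   105.        ]
[265 204   8  12  64] [268.625  209.3125] [ 642.01792226 -363.12883332  105.        ]
crown top [ 610.55696556 -304.81931428  172.        ]
[253.34547471 178.00637123]
1 [253.14745393 109.37663333] [266.01896825 174.61292106] [290.59358358 221.9329846 ]
-1 [253.71109309 214.63609501] [290.45816365 151.0728219 ] [334.89279339 255.28886599]
```

```bash
python3 -c "
from bench import robot
print(robot.sign_off())"
```

```text
the job is handed in; nothing more can be done
None
```

I pulled the rod out to its middle click and let go. Then I picked up the ear defenders by the cushion, lowered them over the rod until they touched, released them and backed straight up. I handed the job in at about 22 s; sign-off gives no verdict.

My last checks, from the camera images:
- **Rod:** the red ring still showed fully at the sleeve's mouth in the wrist and scene views. An earlier wrist-view estimate put the knob about 99 mm in front of the mouth, against 97 mm at the click.
- **Ear defenders:** they hang about 45 mm in front of the mouth with one cup on each side. Cup positions in the side view were within about 5 pixels of a level pose, mostly a shared offset. In the scene view, one cup was about 5 pixels from the prediction and the other was not separately identified.
- **At rest:** repeated frames differed by less than 0.1 pixel.
- **Gripper:** it was 140 mm above the release height, clear of everything, and read only force noise.
- **Bystanders:** the loupe, gem box and whetstone looked unmoved in the images; I did not re-measure them.

One disagreement: a rough wrist-view reading put the crown about 6 mm sideways of where I expected. That reading came from a hand-picked pixel, and 6 mm is within the 20 mm tolerance, so I did not pursue it.

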